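# Lay the coffee tray for two

### The job

Lay the wooden tray for two, ready for a pot of coffee: stand the green cup on the green saucer and the cream cup on the cream saucer, put the steel milk jug midway between the two saucers, in line with them, and the brown sugar jar directly behind the jug (on the side away from you), close to it but not touching. Set everything down upright and without dropping it, leave the saucers where they lie, and do not disturb the brown spare cup or the black-topped cocoa shaker.

Things in the scene. Friction and masses are not known exactly. Their poses are not given: they have to be found in the camera images.
- tray: Dark wooden serving tray, fixed, 250 (x) by 380 (y) by 22 mm high, walls 8 mm thick, black floor 8 mm above the counter, a steel bow grip 43 mm high at each short end (y = +-187 mm, 110 mm long). Origin: centre of its underside, on the counter. z up; +x points to its back, the side away from the robot; +y to its left end. Place and yaw vary (up to about 12 degrees).
- green_saucer: Sage-green round saucer, loose, lying on the tray floor; 110 mm across, rim 15 mm high, flat inside (68 mm across) where the cup stands, 5 mm above its underside. Origin: centre of its underside. It lies about 111 mm from the tray's middle line in the front half of the tray (about 45 mm in front of the tray's centre), at the left or the right end; the cream saucer lies at the other.
- cream_saucer: Cream-white saucer, same form and sizes as the green one, at the other end of the tray. Origin: centre of its underside.
- green_cup: Sage-green espresso cup, loose, 58 mm high, outside diameter 60 mm over its upper 22 mm, tapering to a 40 mm foot; wall 3.5 mm; 130 g. Its loop handle points to -x of its frame, reaches 49 mm from the axis, between 19 and 50 mm height, 6.4 mm thick. Origin: centre of its underside, z up.
- cream_cup: Cream-white espresso cup, same form and sizes as the green cup. Origin: centre of its underside, z up, handle to -x.
- milk_jug: Small steel milk jug, loose, 72 mm high, 54 mm diameter (straight from the foot to 45 mm height, then a slightly narrower neck of 49 mm); 160 g. Loop handle to -x of its frame, reaches 47 mm from the axis, between 15 and 61 mm height; small spout to +x at the rim, reaching 35 mm. Origin: centre of its underside, z up.
- sugar_jar: Round closed jar of brown sugar with a cork lid and a small wooden knob, loose, 54 mm diameter up to 64 mm height, 84 mm high with its lid and knob; 240 g. Origin: centre of its underside, z up.
- brown_cup: Dark brown spare cup, loose, same form as the green cup: a bystander, to be left where it is. Origin: centre of its underside.
- cocoa_shaker: Steel cocoa shaker with a black domed lid, loose, 60 mm diameter, 84 mm high, no handle: a bystander, to be left where it is. Origin: centre of its underside.
Mind the look-alikes: they are no part of the job. What is shaped like the sugar_jar but yellow is not meant.

How it is judged:
At the end, for the whole second after the job is handed in: Each cup upright within 11 mm of its own saucer's centre, saucers moved under 15 mm; jug on the tray within about 12 mm of the saucers' midpoint; jar on the tray behind it, centres under 115 mm apart, not touching, within 20 mm of the tray's middle line; all upright, released and at rest (horizontal distance between green_cup and green_saucer below 0.011 m and z of green_cup in the frame of green_saucer between 0.002 and 0.009 m and distance of each of green_saucer, cream_saucer from where it was at the start of the episode below 0.015 m and horizontal distance between cream_cup and cream_saucer below 0.011 m and z of cream_cup in the frame of cream_saucer between 0.002 and 0.009 m and horizontal distance between milk_jug and green_saucer below 0.126 m and horizontal distance between milk_jug and cream_saucer below 0.126 m and x of milk_jug in the frame of tray between -0.062 and -0.028 m and horizontal distance between sugar_jar and milk_jug between 0.054 and 0.115 m and x of sugar_jar in the frame of tray above 0 m and y of sugar_jar in the frame of tray between -0.02 and 0.02 m and contact force between sugar_jar and milk_jug below 0.01 N and z of milk_jug in the frame of tray between 0.005 and 0.011 m and z of sugar_jar in the frame of tray between 0.005 and 0.011 m and angle between each of green_cup, cream_cup, milk_jug, sugar_jar's own z axis and vertical below 0.08 rad and linear speed of each of green_cup, cream_cup, milk_jug, sugar_jar below 0.02 m/s and angle between each of green_saucer, cream_saucer's own z axis and vertical below 0.05 rad).
It fails at once if the brown spare cup or the cocoa shaker is pushed more than 30 mm or knocked over (distance of any of brown_cup, cocoa_shaker from where it was at the start of the episode above 0.03 m or angle between any of brown_cup, cocoa_shaker's own z axis and vertical above 0.5 rad).
It fails at once if a cup, the jug or the jar is dropped or thrown (moves faster than 0.5 m/s, as after a fall of some 15 mm, while the fingers do not touch it) ((linear speed of green_cup above 0.5 m/s and contact force between the fingers and green_cup below 0.01 N) or (linear speed of cream_cup above 0.5 m/s and contact force between the fingers and cream_cup below 0.01 N) or (linear speed of milk_jug above 0.5 m/s and contact force between the fingers and milk_jug below 0.01 N) or (linear speed of sugar_jar above 0.5 m/s and contact force between the fingers and sugar_jar below 0.01 N)).
It fails at once if a cup, the jug or the jar is knocked over (angle between any of green_cup, cream_cup, milk_jug, sugar_jar's own z axis and vertical above 0.9 rad).
It also fails if it takes over 106 s, if anything falls off the work surface, if the arm or the gripper's body presses on something with over 40 N, if the wrist force passes 120 N, or if a joint passes its speed limit or range.

### The arm

A 6-joint arm with a two-finger parallel gripper is mounted at the origin on the work surface. World frame = base frame: x ahead of the robot, y to its left, z up, the work surface at z = 0. Lengths are in m, angles in rad, forces in N, time in s.
With the tool pointing down it reaches from about 0.25 to 0.775 m from the base axis. Payload 4 kg.
Tool frame: the origin (TCP) lies at the very end of the fingers, on their centre line; the grasp point (between the pads) lies 19 mm behind it (robot.hold_point_z is the distance from the TCP to the grasp point, in m); z points along the fingers, y is the line along which they close (so a half turn about z gives the same grasp; the last joint's range is limited). The gripper opens to 94 mm and grips with 3 to 60 N. Pads are 16 mm wide; open, the fingers measure 119 mm over their backs; the gripper's body (75 mm by 177 mm) begins 78 mm behind the grasp point.
Start: joints at [-1.335, 0.087, 1.371, -0, 1.684, -0.103], TCP at [0.183, -0.519, 0.206] pointing down, gripper open.
Joint ranges: [-3.1, 3.1], [-0.76, 2.03], [0.27, 2.55], [-1.08, 4.22], [0.17, 2.65], [-2.57, 2.57]. Speed limits (rad/s): [2.79, 2.79, 3.14, 3.14, 3.14, 3.14].

### API

Orientations are given as [roll, pitch, yaw] about the fixed x, y, z axes, in that order (R = Rz(yaw) Ry(pitch) Rx(roll)).
In Python, from bench import robot gives the robot as it stands.
- The arm moves only by the tool carry_out, never from a script. Its argument "steps" is a list of rows, each a list of 3 entries, a list of its own where there are three numbers: the shift along the tool's x, y, z in m, then the turn about the tool's z in units of 10 degrees (1.0 is 10 degrees), then the closure, from -1 (fully open) to 1 (shut). In form: [[[tx, ty, tz], roll, jaw], ...]. A call has 1 to 10 rows; each row is the pose to reach, as a shift and turn from the pose commanded when the call began, along the tool's axes at that moment; what a row does not reach only later rows make up. A row lasts 1/8 s, in which the tool goes at most 62.5 mm and 10.7 degrees, less where a joint would pass 70% of its speed; a pose out of reach is approached as far as the arm can. A call with a gripper value outside its range is refused whole. The fingers move at their own pace and stop on an object; the grip force is fixed at half the most. Time passes only in rows, so rows that repeat a pose let the fingers close. It gives the time, the measured TCP pose, the force, the opening and the grip force at its end, in the units of the state.
- robot.get_obs(): the state, without advancing time (a new reading comes with each control period).
- robot.snapshot(name): name is "scene" or "top"; returns a dict with "image" (480x640x3 uint8, red, green, blue), "z_map" (480x640 float32, m along the optical axis (not along the pixel's ray), 0 where there is no reading), "mtx" (3x3 intrinsics, pixels), "R" (3x3) and "t" (3): a world point X has camera coordinates R X + t. Camera axes: x right, y down, z forward; pixel columns grow to the right and rows downward; lengths in m; the calibration is good to about 2 mm. A picture is of the moment at which its call begins.
- robot.close_job(): hands the job in; it is judged then, once.
The state is a dict: "time": time; "joint_positions": joint angles; "qvel": joint speeds; "joint_torque": joint torques, N m; "tool_pos": TCP position; "ee_rot": TCP orientation; "wrist_force": force on the tool from outside, world axes, zero at the start; "wrist_torque": the same for the moment, N m; "width": finger opening in m; "finger_force": force on a finger pad.
Only numpy, scipy, OpenCV 4.12 (cv2) and the standard library are available. Lean on these libraries where they do the work, as an engineer would, in place of code of your own. Each camera call takes 0.05 s, during which the arm holds its last target. There are 200 camera calls.

## Working session

There is one attempt and no reset: what is moved stays moved. The work goes in short steps, Python scripts to look and compute and a tool call to move; the robot and the scene stay as the last step left them, time stands still between calls to the robot, and variables do not carry over. Pictures are saved under pics/ and viewed, at most 14 in all, crops included, and the job is handed in when it is done.

Besides the shell and the picture viewer there is one more tool, called after ">>>" by a JSON object that holds its "fn" and its "kwargs". carry_out: Moves the arm, as the interface text tells. Its arguments: {"type":"object","properties":{"steps":{"type":"array","items":{"type":"array"}}},"required":["steps"]}

```bash
mkdir -p pics; ls; python3 - <<'E'
from bench import robot
import cv2,numpy as np
for n in("top","scene"):
    s=robot.snapshot(n);cv2.imwrite(f"pics/{n}0.png",s["image"][:,:,::-1]);np.savez(f"{n}0.npz",**s)
    print(n,s["mtx"].round(1).tolist(),s["R"].round(3).tolist(),s["t"].round(3).tolist())
o=robot.get_obs();print(o["tool_pos"],o["ee_rot"],o["width"],o["time"])
E
```

```text
pics
top [[606.8, 0.0, 326.8], [0.0, 606.8, 235.8], [0.0, 0.0, 1.0]] [[-0.017, -1.0, -0.015], [-0.98, 0.02, -0.196], [0.196, 0.011, -0.98]] [0.005, 0.529, 1.278]
scene [[462.6, 0.0, 325.7], [0.0, 462.6, 236.1], [0.0, 0.0, 1.0]] [[-0.531, 0.847, 0.015], [0.566, 0.368, -0.737], [-0.631, -0.383, -0.675]] [0.263, -0.254, 1.396]
[ 0.18267283 -0.51826073  0.20441474] [-3.13959805e+00 -1.94142915e-04  3.38808147e-01] 0.09378365503241401 0.1
```

View pics/top0.png

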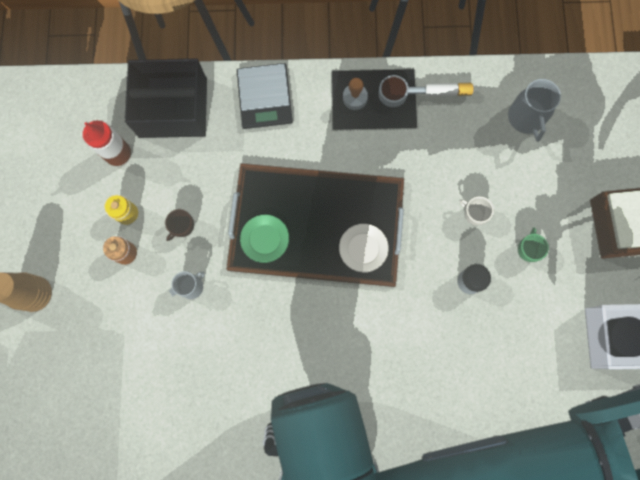

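View pics/scene0.png

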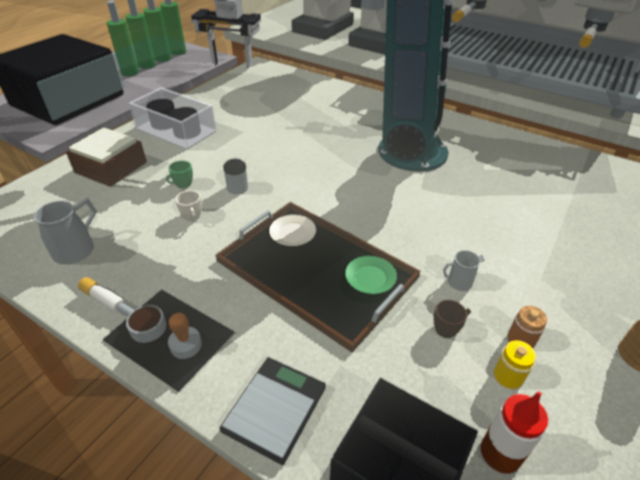

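The top view shows the tray in the middle, with the green saucer at (264,239) and the cream one at (364,247). The green cup is at (533,247), the cream cup at (480,211), the shaker at (476,278), the jug at (185,285) and the brown cup at (180,223). The brown jar is at (119,249), and the yellow decoy is at (121,209). The scene view confirms these.

```bash
cat >h.py <<'E'
import numpy as np,cv2
def cloud(s):
    v,u=np.mgrid[:480,:640]; z=s["z_map"]; K=s["mtx"]
    c=np.stack([(u-K[0,2])/K[0,0]*z,(v-K[1,2])/K[1,1]*z,z],-1)
    P=(c-s["t"])@s["R"]; P[z==0]=np.nan
    return P
def ray(s,u,v,h):
    K=s["mtx"];d=s["R"].T@np.array([(u-K[0,2])/K[0,0],(v-K[1,2])/K[1,1],1]);o=-s["R"].T@s["t"]
    return o+d*(h-o[2])/d[2]
E
python3 - <<'E'
from h import *
s=dict(np.load("top0.npz"));P=cloud(s)
seeds=dict(green_cup=(533,247,.0535),cream_cup=(480,211,.0535),shaker=(476,278,.05),brown_cup=(180,223,.0535),jug=(185,285,.063),jar=(119,249,.045),yellow=(121,209,.045))
for n,(u,v,h) in seeds.items():
    c=ray(s,u,v,.06); D=np.linalg.norm(P[...,:2]-c[:2],axis=-1)
    q=P[(D<.06)&(P[...,2]>h)]; qq=P[(D<.06)&(P[...,2]>.012)]
    (a,r)=cv2.minEnclosingCircle(q[:,:2].astype(np.float32))
    hd=qq[np.linalg.norm(qq[:,:2]-a,axis=1)>.036]; hv=(hd[:,:2].mean(0)-a) if len(hd) else [0,0]
    print(n,len(q),np.round(a,3),round(r,3),"zmax",np.round(np.percentile(q[:,2],98),3),"handle dir",np.degrees(np.arctan2(hv[1],hv[0])).round(),len(hd))
    rr=s["image"]
hsv=cv2.cvtColor(s["image"],cv2.COLOR_RGB2HSV)
for n,(u,v) in dict(green=(264,239),cream=(364,247)).items():
    m=np.zeros((480,640),np.uint8);cv2.circle(m,(u,v),34,255,-1)
    mm=((hsv[...,1]>90)&(hsv[...,0]>40)&(hsv[...,0]<90)) if n=="green" else hsv[...,2]>75
    m=m*(mm).astype(np.uint8)
    c=max(cv2.findContours(m,0,1)[0],key=cv2.contourArea);e=cv2.fitEllipse(c)
    print(n,e,ray(s,*e[0],.021).round(4))
# tray: corners of the dark/wood region via depth 
D=np.linalg.norm(P[...,:2]-ray(s,317,225,.02)[:2],axis=-1)
m=((P[...,2]>.017)&(P[...,2]<.03)&(D<.25)).astype(np.uint8)*255
m2=((hsv[...,2]<140)&(D<.27)&(hsv[...,1]>60)).astype(np.uint8)*255
q=P[(m>0)];print(len(q))
print(cv2.minAreaRect(q[:,:2].astype(np.float32)))
# base and floor check
print(np.nanmedian(P[230:330,420:450,2]), np.nanmedian(P[190:210,260:340,2]))
cv2.imwrite("pics/m.png",np.hstack([m[130:320,180:450],m2[130:320,180:450]]))
E
```

```text
green_cup 150 [ 0.493 -0.453] 0.031 zmax 0.063 handle dir -8.0 30
cream_cup 143 [ 0.581 -0.34 ] 0.031 zmax 0.062 handle dir 56.0 26
shaker 654 [ 0.43  -0.321] 0.03 zmax 0.087 handle dir 0.0 0
brown_cup 136 [0.567 0.323] 0.031 zmax 0.062 handle dir 143.0 28
jug 189 [0.429 0.301] 0.037 zmax 0.076 handle dir -53.0 22
jar 563 [0.508 0.454] 0.028 zmax 0.085 handle dir 0.0 0
yellow 547 [0.601 0.457] 0.028 zmax 0.085 handle dir 0.0 0
green ((264.8570556640625, 237.18276977539062), (44.043277740478516, 46.33881759643555), 94.33290100097656) [0.5344 0.135  0.021 ]
cream ((363.8150939941406, 247.72547912597656), (49.643001556396484, 50.67312240600586), 107.62601470947266) [ 0.506  -0.0866  0.021 ]
3349
((0.5659396052360535, 0.019712209701538086), (0.3812779188156128, 0.25134381651878357), 83.43641662597656)
-5.804063400607949e-05 0.007612173072732721
```

View pics/m.png

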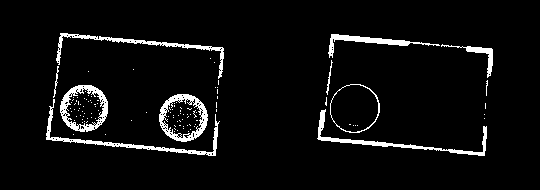

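Mask shows the tray outline and both saucer rims cleanly: yaw about −6.6°, centre (0.566, 0.020). I'll refine the saucers and jug, then work out the first move.

```bash
cat >>h.py <<'E'
def go(x,y,z,yawdeg):
    from bench import robot
    o=robot.get_obs();p=o["tool_pos"];w=o["ee_rot"][2];d=np.array([x,y,z])-p
    dy=(yawdeg-np.degrees(w)+180)%360-180
    print("t",o["time"],"pos",p.round(4),"yaw",np.degrees(w).round(1),"width",round(o["width"],4),"| shift",
     (d[0]*np.cos(w)+d[1]*np.sin(w)).round(4),(d[0]*np.sin(w)-d[1]*np.cos(w)).round(4),(-d[2]).round(4),"turn",(-dy/10).round(2))
def circ(q,r,c0):
    from scipy.optimize import least_squares
    return least_squares(lambda c:np.linalg.norm(q-c,axis=1)-r,c0,loss="soft_l1",f_scale=.002).x
E
python3 - <<'E'
from h import *
s=dict(np.load("top0.npz"));P=cloud(s)
for n,c in dict(green=(.534,.135),cream=(.506,-.087)).items():
    D=np.linalg.norm(P[...,:2]-c,axis=-1)
    q=P[(D<.06)&(P[...,2]>.018)&(P[...,2]<.03)][:,:2]; q=q[np.linalg.norm(q-c,axis=1)>.045]
    print(n,len(q),cv2.minEnclosingCircle(q.astype(np.float32)),circ(q,.053,c))
for n,c,h,r in (("green_cup",(.493,-.453),.052,.0285),("cream_cup",(.581,-.34),.052,.0285),("jug",(.429,.301),.066,.0235),("jar",(.508,.454),.05,.0)):
    D=np.linalg.norm(P[...,:2]-c,axis=-1)
    q=P[(D<.045)&(P[...,2]>h)][:,:2]; print(n,len(q),circ(q,r,c) if r else "",q.mean(0))
go(.493,-.453,.13,-8)
E
```

```text
green 490 ((0.5329802632331848, 0.13743633031845093), 0.05494340509176254) [0.53318729 0.13615485]
cream 496 ((0.5073472857475281, -0.08460154384374619), 0.0548601932823658) [ 0.50637998 -0.08555596]
green_cup 172 [ 0.49448546 -0.45290453] [ 0.49575748 -0.45373842]
cream_cup 160 [ 0.58032829 -0.33983314] [ 0.58020152 -0.33898891]
jug 159 [0.42752315 0.30464069] [0.42575636 0.31090098]
jar 539  [0.50692818 0.45133474]
t 0.1 pos [ 0.1827 -0.5183  0.2044] yaw 19.4 width 0.0938 | shift 0.3144 0.0416 0.0744 turn 2.74
```

>>> {"fn": "carry_out", "kwargs": {"steps": [[[0.05,0.007,0],0.5,-1],[[0.1,0.014,0],1,-1],[[0.15,0.02,0],1.5,-1],[[0.2,0.027,0],2,-1],[[0.26,0.034,0.03],2.4,-1],[[0.3144,0.0416,0.06],2.74,-1],[[0.3144,0.0416,0.074],2.74,-1],[[0.3144,0.0416,0.074],2.74,-1],[[0.3144,0.0416,0.074],2.74,-1]]}}

```text
time: 1.23
tool_pos: [0.4922, -0.4546, 0.1329]
ee_rot: [3.14, -0.001, -0.141]
wrist_force: [-0.4, 0.1, 0.4]
width: 0.0937
finger_force: 0.0
```

```bash
python3 - <<'E'
from h import *
from bench import robot
s=robot.snapshot("scene");cv2.imwrite("pics/s1.png",cv2.resize(s["image"][100:260,100:320,::-1],(770,560)))
go(.494,-.453,.028,-8)
E
```

```text
t 1.275 pos [ 0.4923 -0.4549  0.1335] yaw -8.1 width 0.0939 | shift 0.0014 -0.0021 0.1055 turn -0.01
```

View pics/s1.png

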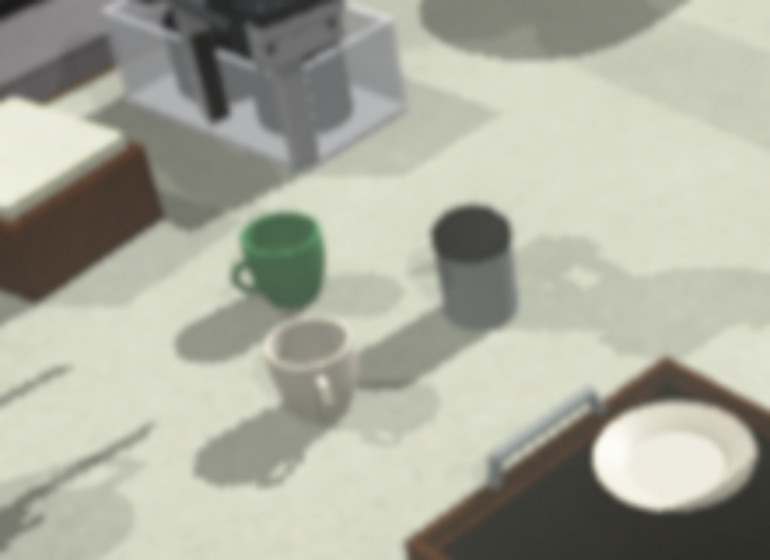

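The crop shows the open fingers above and beyond the green cup (cup at about (285,260) in the crop). Its handle is on the left, clear of the fingers. Descend and grip.

>>> {"fn": "carry_out", "kwargs": {"steps": [[[0.0014,-0.0021,0.03],0,-1],[[0.0014,-0.0021,0.06],0,-1],[[0.0014,-0.0021,0.085],0,-1],[[0.0014,-0.0021,0.1],0,-1],[[0.0014,-0.0021,0.1055],0,-1],[[0.0014,-0.0021,0.1055],0,-1],[[0.0014,-0.0021,0.1055],0,0],[[0.0014,-0.0021,0.1055],0,1],[[0.0014,-0.0021,0.1055],0,1],[[0.0014,-0.0021,0.1055],0,1]]}}

```text
time: 2.52
tool_pos: [0.495, -0.4523, 0.0265]
ee_rot: [3.14, -0.001, -0.139]
wrist_force: [0.2, -0.6, 0.6]
width: 0.0602
finger_force: 30.0
```

```bash
python3 -c "
from h import *
go(.494,-.453,.18,-8)"
```

```text
t 2.525 pos [ 0.495  -0.4523  0.0265] yaw -8.0 width 0.0602 | shift -0.0009 0.0009 -0.1535 turn 0.0
```

>>> {"fn": "carry_out", "kwargs": {"steps": [[[0,0,-0.01],0,1],[[0,0,-0.04],0,1],[[0,0,-0.08],0,1],[[0,0,-0.12],0,1],[[0,0,-0.15],0,1],[[0,0,-0.15],0,1],[[0,0,-0.15],0,1]]}}

```text
time: 3.4
tool_pos: [0.4943, -0.451, 0.1743]
ee_rot: [-3.14, 0.002, -0.139]
wrist_force: [-0.0, -0.2, -2.4]
width: 0.06
finger_force: 30.0
```

```bash
python3 -c "
from h import *
go(.533,.136,.17,83)"
```

```text
t 3.4 pos [ 0.4943 -0.451   0.1743] yaw -8.0 width 0.06 | shift -0.0432 -0.5867 0.0043 turn -9.1
```

>>> {"fn": "carry_out", "kwargs": {"steps": [[[-0.002,-0.03,0],-0.4,1],[[-0.006,-0.08,0],-1.2,1],[[-0.01,-0.14,0],-2.2,1],[[-0.015,-0.2,0],-3.2,1],[[-0.02,-0.26,0],-4.2,1],[[-0.025,-0.32,0],-5.2,1],[[-0.029,-0.38,0],-6.2,1],[[-0.033,-0.44,0],-7.2,1],[[-0.038,-0.5,0],-8.2,1],[[-0.041,-0.55,0],-9.1,1]]}}

```text
time: 4.65
tool_pos: [0.529, 0.101, 0.1733]
ee_rot: [-3.137, 0.001, 1.455]
wrist_force: [0.2, 1.3, -2.0]
width: 0.0602
finger_force: 30.0
```

```bash
python3 -c "
from h import *
go(.533,.136,.08,83)"
```

```text
t 4.65 pos [0.529  0.101  0.1733] yaw 83.4 width 0.0602 | shift 0.0353 -0.0001 0.0933 turn 0.04
```

>>> {"fn": "carry_out", "kwargs": {"steps": [[[0.02,0,0.02],0,1],[[0.0353,0,0.05],0,1],[[0.0353,0,0.08],0,1],[[0.0353,0,0.09],0,1],[[0.0353,0,0.0933],0,1],[[0.0353,0,0.0933],0,1],[[0.0353,0,0.0933],0,1]]}}

```text
time: 5.52
tool_pos: [0.5359, 0.1337, 0.0841]
ee_rot: [3.139, -0.001, 1.448]
wrist_force: [0.7, 0.1, -1.1]
width: 0.0601
finger_force: 30.0
```

```bash
python3 - <<'E'
from h import *
from bench import robot
s=robot.snapshot("scene");cv2.imwrite("pics/s2.png",cv2.resize(s["image"][180:360,260:480,::-1],(770,630))[:600])
go(.533,.136,.042,83.4)
E
```

```text
t 5.575 pos [0.5358 0.1337 0.084 ] yaw 83.0 width 0.0602 | shift 0.0019 -0.0031 0.042 turn -0.04
```

View pics/s2.png

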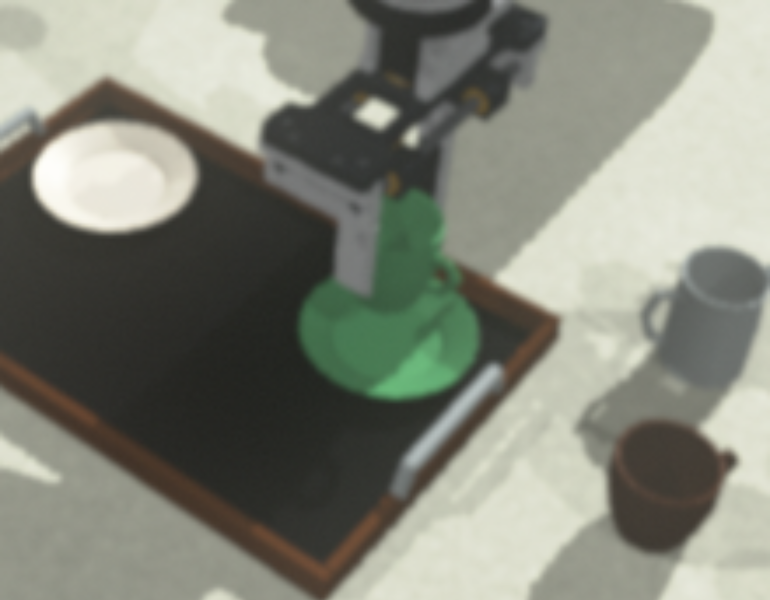

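The crop shows the green cup upright in the fingers above the green saucer (390,330), with the handle towards the tray end. Lower it.

>>> {"fn": "carry_out", "kwargs": {"steps": [[[0.002,-0.003,0.015],0,1],[[0.002,-0.003,0.028],0,1],[[0.002,-0.003,0.036],0,1],[[0.002,-0.003,0.04],0,1],[[0.002,-0.003,0.042],0,1],[[0.002,-0.003,0.042],0,1],[[0.002,-0.003,0.042],0,1]]}}

```text
time: 6.45
tool_pos: [0.5326, 0.1361, 0.0411]
ee_rot: [3.141, -0.0, 1.449]
wrist_force: [0.1, -0.9, -1.9]
width: 0.0601
finger_force: 30.0
```

>>> {"fn": "carry_out", "kwargs": {"steps": [[[0,0,0.001],0,1],[[0,0,0.002],0,1],[[0,0,0.002],0,1],[[0,0,0.002],0,1]]}}

```text
time: 6.95
tool_pos: [0.5325, 0.1361, 0.0394]
ee_rot: [3.141, -0.0, 1.449]
wrist_force: [-1.4, -1.0, 4.8]
width: 0.0603
finger_force: 30.0
```

In contact, so release.

>>> {"fn": "carry_out", "kwargs": {"steps": [[[0,0,0],0,-0.35],[[0,0,0],0,-0.5],[[0,0,0],0,-0.7],[[0,0,0],0,-0.7],[[0,0,-0.02],0,-0.7],[[0,0,-0.06],0,-0.7],[[0,0,-0.11],0,-0.7],[[0,0,-0.15],0,-0.7]]}}

```text
time: 7.95
tool_pos: [0.5325, 0.1362, 0.1908]
ee_rot: [3.14, -0.0, 1.449]
wrist_force: [0.5, -0.8, 0.1]
width: 0.0796
finger_force: 0.0
```

```bash
python3 -c "
from h import *
go(.58,-.34,.15,56)
go(.58,-.34,.15,-124)"
```

```text
t 7.95 pos [0.5325 0.1362 0.1908] yaw 83.0 width 0.0796 | shift -0.4669 0.105 0.0408 turn 2.7
t 7.95 pos [0.5325 0.1362 0.1908] yaw 83.0 width 0.0796 | shift -0.4669 0.105 0.0408 turn -15.3
```

>>> {"fn": "carry_out", "kwargs": {"steps": [[[-0.03,0.007,0],0.2,-1],[[-0.08,0.018,0],0.6,-1],[[-0.14,0.031,0],1,-1],[[-0.2,0.045,0],1.3,-1],[[-0.26,0.058,0],1.6,-1],[[-0.32,0.072,0],2,-1],[[-0.38,0.085,0],2.3,-1],[[-0.43,0.097,0],2.5,-1],[[-0.4669,0.105,0.02],2.7,-1],[[-0.4669,0.105,0.0408],2.7,-1]]}}

```text
time: 9.2
tool_pos: [0.5792, -0.3435, 0.1466]
ee_rot: [3.141, 0.001, 0.973]
wrist_force: [0.2, 1.4, -0.1]
width: 0.094
finger_force: 0.0
```

>>> {"fn": "carry_out", "kwargs": {"steps": [[[0,0,0],0,-1],[[0,0,0],0,-1],[[0,0,0],0,-1]]}}

```text
time: 9.57
tool_pos: [0.5804, -0.3398, 0.1497]
ee_rot: [3.139, 0.0, 0.979]
wrist_force: [0.3, 0.3, 0.0]
width: 0.0939
finger_force: 0.0
```

```bash
python3 - <<'E'
from h import *
from bench import robot
s=robot.snapshot("scene");cv2.imwrite("pics/s3.png",cv2.resize(s["image"][120:360,120:440,::-1],(800,600)))
go(.5805,-.3395,.028,56)
E
```

```text
t 9.625 pos [ 0.5803 -0.3398  0.1496] yaw 56.1 width 0.0937 | shift 0.0004 -0.0 0.1216 turn 0.01
```

View pics/s3.png

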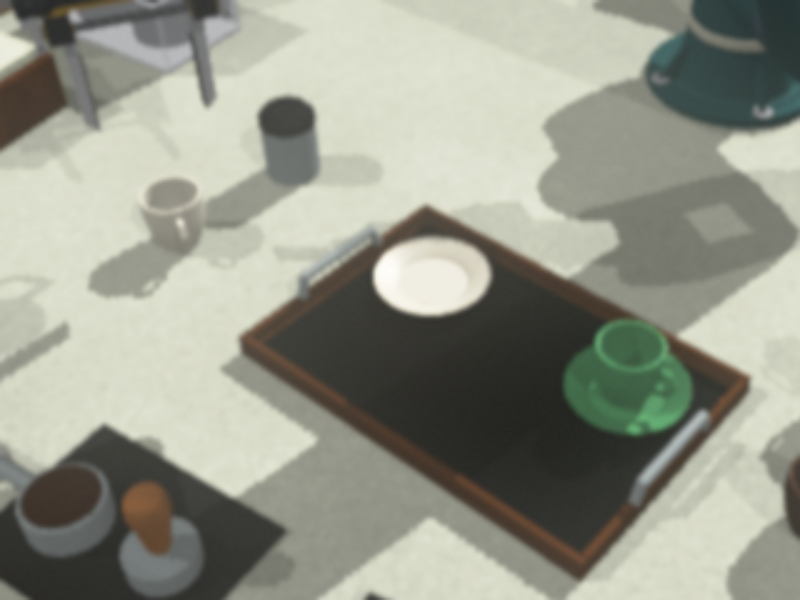

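The green cup stands upright and central on its saucer (630,380). The cream cup at (172,212) is directly below the open fingers. Descend on it.

>>> {"fn": "carry_out", "kwargs": {"steps": [[[0,0,0.04],0,-1],[[0,0,0.08],0,-1],[[0,0,0.105],0,-1],[[0,0,0.117],0,-1],[[0,0,0.1216],0,-1],[[0,0,0.1216],0,-1],[[0,0,0.1216],0,0],[[0,0,0.1216],0,1],[[0,0,0.1216],0,1],[[0,0,0.1216],0,1]]}}

```text
time: 10.88
tool_pos: [0.58, -0.3404, 0.0267]
ee_rot: [3.14, 0.0, 0.978]
wrist_force: [0.4, -1.2, 0.3]
width: 0.0606
finger_force: 30.0
```

>>> {"fn": "carry_out", "kwargs": {"steps": [[[0,0,-0.01],0,1],[[0,0,-0.04],0,1],[[0,0,-0.08],0,1],[[0,0,-0.12],0,1],[[0,0,-0.15],0,1],[[0,0,-0.15],0,1],[[0,0,-0.15],0,1]]}}

```text
time: 11.75
tool_pos: [0.579, -0.3396, 0.1746]
ee_rot: [-3.139, 0.0, 0.978]
wrist_force: [-0.2, -0.6, -2.7]
width: 0.0603
finger_force: 30.0
```

```bash
python3 -c "
from h import *
go(.507,-.085,.08,83)
go(.507,-.085,.08,103)"
```

```text
t 11.75 pos [ 0.579  -0.3396  0.1746] yaw 56.0 width 0.0603 | shift 0.1709 -0.202 0.0946 turn -2.7
t 11.75 pos [ 0.579  -0.3396  0.1746] yaw 56.0 width 0.0603 | shift 0.1709 -0.202 0.0946 turn -4.7
```

>>> {"fn": "carry_out", "kwargs": {"steps": [[[0.02,-0.023,0],0,1],[[0.05,-0.06,0],0,1],[[0.085,-0.1,0],0,1],[[0.12,-0.142,0],0,1],[[0.15,-0.177,0],0,1],[[0.1709,-0.202,0.02],0,1],[[0.1709,-0.202,0.06],0,1],[[0.1709,-0.202,0.0946],0,1],[[0.1709,-0.202,0.0946],0,1],[[0.1709,-0.202,0.0946],0,1]]}}

```text
time: 13.0
tool_pos: [0.5077, -0.0855, 0.0818]
ee_rot: [-3.141, 0.0, 0.977]
wrist_force: [0.5, -0.1, -1.3]
width: 0.0604
finger_force: 30.0
```

```bash
python3 -c "
from h import *
go(.507,-.085,.041,56)"
```

```text
t 13.0 pos [ 0.5077 -0.0855  0.0818] yaw 56.0 width 0.0604 | shift 0.0 -0.0009 0.0408 turn 0.0
```

>>> {"fn": "carry_out", "kwargs": {"steps": [[[0,-0.001,0.015],0,1],[[0,-0.001,0.028],0,1],[[0,-0.001,0.036],0,1],[[0,-0.001,0.039],0,1],[[0,-0.001,0.041],0,1],[[0,-0.001,0.042],0,1],[[0,-0.001,0.042],0,1],[[0,-0.001,0.042],0,1]]}}

```text
time: 14.0
tool_pos: [0.5071, -0.085, 0.0399]
ee_rot: [3.141, -0.0, 0.978]
wrist_force: [0.5, -0.5, -1.2]
width: 0.0598
finger_force: 30.0
```

>>> {"fn": "carry_out", "kwargs": {"steps": [[[0,0,0.0005],0,1],[[0,0,0.001],0,1],[[0,0,0.001],0,1]]}}

```text
time: 14.38
tool_pos: [0.5071, -0.085, 0.0396]
ee_rot: [3.141, -0.0, 0.978]
wrist_force: [-2.2, 0.1, 4.6]
width: 0.0604
finger_force: 30.0
```

>>> {"fn": "carry_out", "kwargs": {"steps": [[[0,0,0],0,-0.35],[[0,0,0],0,-0.5],[[0,0,0],0,-0.7],[[0,0,0],0,-0.7],[[0,0,-0.02],0,-0.7],[[0,0,-0.06],0,-0.7],[[0,0,-0.11],0,-0.7],[[0,0,-0.15],0,-0.7]]}}

```text
time: 15.38
tool_pos: [0.5072, -0.085, 0.1908]
ee_rot: [3.14, -0.001, 0.978]
wrist_force: [-0.1, -0.7, 0.4]
width: 0.0796
finger_force: 0.0
```

```bash
python3 -c "
from h import *
go(.428,.304,.15,-53)
go(.428,.304,.15,127)"
```

```text
t 15.375 pos [ 0.5072 -0.085   0.1908] yaw 56.0 width 0.0796 | shift 0.2783 -0.2831 0.0408 turn 10.9
t 15.375 pos [ 0.5072 -0.085   0.1908] yaw 56.0 width 0.0796 | shift 0.2783 -0.2831 0.0408 turn -7.1
```

>>> {"fn": "carry_out", "kwargs": {"steps": [[[0.015,-0.015,0],-0.4,-1],[[0.05,-0.051,0],-1.2,-1],[[0.09,-0.092,0],-2.2,-1],[[0.13,-0.132,0],-3.2,-1],[[0.17,-0.173,0],-4.2,-1],[[0.21,-0.214,0],-5.2,-1],[[0.25,-0.254,0],-6.2,-1],[[0.2783,-0.2831,0],-7.1,-1],[[0.2783,-0.2831,0.03],-7.1,-1],[[0.2783,-0.2831,0.03],-7.1,-1]]}}

```text
time: 16.62
tool_pos: [0.4259, 0.3037, 0.1559]
ee_rot: [-3.136, -0.001, 2.218]
wrist_force: [-0.1, -0.3, -1.1]
width: 0.0941
finger_force: 0.0
```

```bash
python3 - <<'E'
from h import *
from bench import robot
s=robot.snapshot("scene");cv2.imwrite("pics/s4.png",cv2.resize(s["image"][180:360,250:570,::-1],(800,450)))
go(.428,.304,.012,127)
E
```

```text
t 16.675 pos [0.4269 0.3038 0.1576] yaw 127.0 width 0.0941 | shift -0.0005 0.001 0.1456 turn 0.0
```

View pics/s4.png

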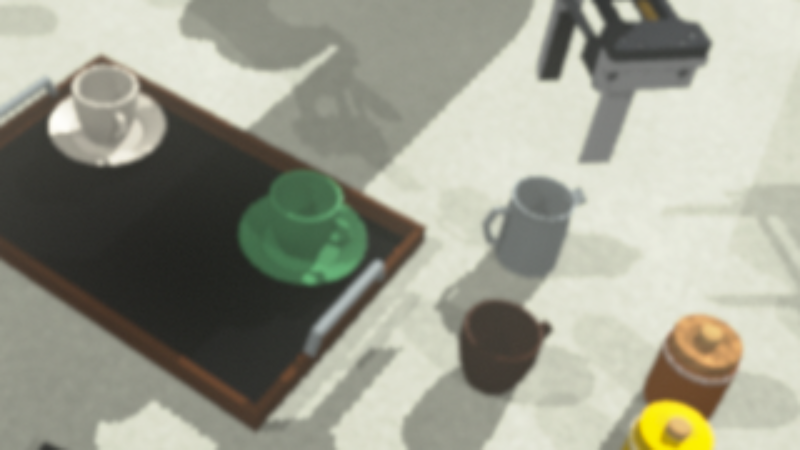

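Both cups stand on their saucers (105,115) and (305,230). The jug's handle points left and its spout right, square to the open fingers above it. Descend.

>>> {"fn": "carry_out", "kwargs": {"steps": [[[0,0.001,0.04],0,-1],[[0,0.001,0.08],0,-1],[[0,0.001,0.115],0,-1],[[0,0.001,0.135],0,-1],[[0,0.001,0.144],0,-1],[[0,0.001,0.144],0,-1],[[0,0.001,0.144],0,0],[[0,0.001,0.144],0,1],[[0,0.001,0.144],0,1],[[0,0.001,0.144],0,1]]}}

```text
time: 17.92
tool_pos: [0.4286, 0.3048, 0.0149]
ee_rot: [3.141, 0.0, 2.217]
wrist_force: [-0.1, 0.7, -0.0]
width: 0.0571
finger_force: 0.0
```

```bash
python3 -c "
from h import *
go(.428,.304,.012,127)"
```

```text
t 17.925 pos [0.4286 0.3048 0.0149] yaw 127.0 width 0.0571 | shift -0.0003 -0.001 0.0029 turn 0.0
```

>>> {"fn": "carry_out", "kwargs": {"steps": [[[0,0,0],0,1],[[0,0,0],0,1],[[0,0,0],0,1]]}}

```text
time: 18.3
tool_pos: [0.4282, 0.3046, 0.0148]
ee_rot: [-3.141, 0.0, 2.217]
wrist_force: [-1.6, -1.1, 3.0]
width: 0.0522
finger_force: 30.0
```

>>> {"fn": "carry_out", "kwargs": {"steps": [[[0,0,-0.005],0,1],[[0,0,-0.015],0,1],[[0,0,-0.03],0,1],[[0,0,-0.03],0,1]]}}

```text
time: 18.8
tool_pos: [0.43, 0.3056, 0.0469]
ee_rot: [3.137, 0.001, 2.217]
wrist_force: [-1.2, 0.2, -1.5]
width: 0.0528
finger_force: 29.9
```

```bash
python3 - <<'E'
from h import *
from bench import robot
s=robot.snapshot("scene");a=s["image"][190:310,390:550,::-1]
t=robot.snapshot("top");b=t["image"][225:345,105:265,::-1]
cv2.imwrite("pics/s5.png",np.hstack([cv2.resize(a,(400,300)),cv2.resize(b,(400,300))]))
o=robot.get_obs();print(o["width"],o["finger_force"],o["wrist_force"],o["tool_pos"])
E
```

```text
0.05303758781650964 29.906032899316415 [ 0.21728729 -0.48012658 -2.1582642 ] [0.42877204 0.30485771 0.0451306 ]
```

View pics/s5.png

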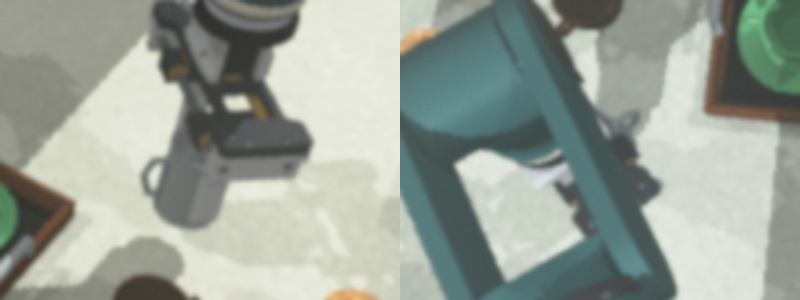

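The jug is held off-centre: in the left crop its body (187,190) sits to the handle side of the finger. I'll measure that offset.

```bash
python3 - <<'E'
from h import *
from bench import robot
s=dict(np.load("scene0.npz"));P=cloud(s)
for name,s,c,zb in (("before",s,(.428,.304),0),("now",robot.snapshot("scene"),(.436,.297),.031)):
    P=cloud(s);D=np.linalg.norm(P[...,:2]-c,axis=-1)
    q=P[(D<.05)&(P[...,2]>zb+.006)&(P[...,2]<zb+.014)]
    v,u=np.nonzero((D<.05)&(P[...,2]>zb+.006)&(P[...,2]<zb+.014))
    print(name,len(q),u.min(),u.max(),circ(q[:,:2],.027,c))
    print(ray(s,464.8,275.2,.031) if zb else ray(s,460,283.2,0))
s=dict(np.load("top0.npz"));P=cloud(s)
D=np.linalg.norm(P[...,:2]-(.428,.304),axis=-1)
for h in (.02,.03,.04,.05,.06,.066,.07):
    q=P[(D<.06)&(abs(P[...,2]-h)<.004)][:,:2];print(h,len(q),q.mean(0).round(4),circ(q,.026,(.428,.304)).round(4))
E
```

```text
before 61 448 472 [0.42933437 0.30340089]
[0.43200951 0.30528508 0.        ]
now 53 451 471 [0.43060624 0.30480843]
[0.43484154 0.31010163 0.031     ]
0.02 45 [0.4314 0.298 ] [0.4286 0.3019]
0.03 50 [0.4315 0.2991] [0.4284 0.3018]
0.04 44 [0.4283 0.3006] [0.4285 0.3021]
0.05 49 [0.4263 0.2914] [0.4294 0.3024]
0.06 56 [0.4342 0.2961] [0.4313 0.3003]
0.066 89 [0.431  0.3126] [0.4266 0.3027]
0.07 136 [0.4272 0.3112] [0.4273 0.3038]
```

Jug centre is (0.430, 0.3045), within 2 mm of the TCP, so the offset was only perspective. Lift and carry.

>>> {"fn": "carry_out", "kwargs": {"steps": [[[0,0,-0.03],0,1],[[0,0,-0.08],0,1],[[0,0,-0.12],0,1],[[0,0,-0.135],0,1],[[0,0,-0.135],0,1]]}}

```text
time: 19.58
tool_pos: [0.4287, 0.3048, 0.1796]
ee_rot: [3.141, 0.0, 2.217]
wrist_force: [-0.1, 0.6, -2.4]
width: 0.0529
finger_force: 29.9
```

```bash
python3 -c "
from h import *
go(.5205,.0255,.18,83.4)"
```

```text
t 19.575 pos [0.4287 0.3048 0.1796] yaw 127.0 width 0.0529 | shift -0.2783 -0.0948 -0.0004 turn 4.36
```

>>> {"fn": "carry_out", "kwargs": {"steps": [[[-0.015,-0.005,0],0.3,1],[[-0.05,-0.017,0],0.9,1],[[-0.09,-0.031,0],1.5,1],[[-0.13,-0.044,0],2.1,1],[[-0.17,-0.058,0],2.7,1],[[-0.21,-0.072,0],3.3,1],[[-0.25,-0.085,0],3.9,1],[[-0.27,-0.092,0],4.3,1],[[-0.2783,-0.0948,0],4.36,1],[[-0.2783,-0.0948,0],4.36,1]]}}

```text
time: 20.82
tool_pos: [0.5196, 0.025, 0.1783]
ee_rot: [-3.139, -0.0, 1.455]
wrist_force: [0.3, 0.3, -1.8]
width: 0.0525
finger_force: 29.9
```

```bash
python3 -c "
from h import *
go(.5205,.0255,.027,83.4)"
```

```text
t 20.825 pos [0.5196 0.025  0.1783] yaw 83.4 width 0.0525 | shift 0.0006 0.0008 0.1513 turn -0.0
```

>>> {"fn": "carry_out", "kwargs": {"steps": [[[0,0.001,0.04],0,1],[[0,0.001,0.08],0,1],[[0,0.001,0.115],0,1],[[0,0.001,0.135],0,1],[[0,0.001,0.146],0,1],[[0,0.001,0.15],0,1],[[0,0.001,0.152],0,1],[[0,0.001,0.152],0,1],[[0,0.001,0.152],0,1]]}}

```text
time: 21.95
tool_pos: [0.5219, 0.0252, 0.0284]
ee_rot: [3.14, 0.0, 1.456]
wrist_force: [-0.4, -0.0, -2.2]
width: 0.0529
finger_force: 29.9
```

```bash
python3 - <<'E'
from h import *
from bench import robot
go(.5205,.0255,.023,83.4)
s=robot.snapshot("scene");cv2.imwrite("pics/s6.png",cv2.resize(s["image"][170:350,210:450,::-1],(800,600)))
E
```

```text
t 21.95 pos [0.5219 0.0252 0.0284] yaw 83.4 width 0.0529 | shift 0.0001 -0.0014 0.0054 turn 0.0
```

View pics/s6.png

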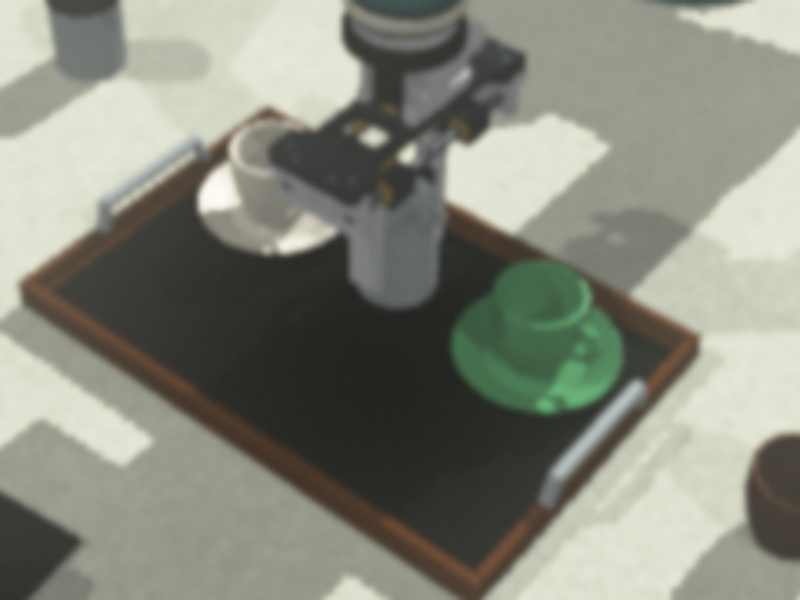

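The jug hangs upright just above the tray at (395,260), between the cups and clear of both. Lower it the last millimetres.

>>> {"fn": "carry_out", "kwargs": {"steps": [[[0,-0.001,0.002],0,1],[[0,-0.001,0.003],0,1],[[0,-0.001,0.004],0,1],[[0,-0.001,0.005],0,1],[[0,-0.001,0.005],0,1],[[0,-0.001,0.005],0,1]]}}

```text
time: 22.75
tool_pos: [0.5203, 0.0254, 0.0228]
ee_rot: [3.142, 0.0, 1.456]
wrist_force: [-0.7, 0.3, -0.1]
width: 0.053
finger_force: 29.9
```

>>> {"fn": "carry_out", "kwargs": {"steps": [[[0,0,0.0005],0,1],[[0,0,0.001],0,1],[[0,0,0.001],0,1]]}}

```text
time: 23.12
tool_pos: [0.5203, 0.0254, 0.0228]
ee_rot: [3.141, 0.0, 1.456]
wrist_force: [-4.4, -0.6, 5.2]
width: 0.0528
finger_force: 30.0
```

>>> {"fn": "carry_out", "kwargs": {"steps": [[[0,0,0],0,-0.2],[[0,0,0],0,-0.4],[[0,0,0],0,-0.6],[[0,0,0],0,-0.6],[[0,0,0],0,-0.6],[[0,0,-0.03],0,-0.6],[[0,0,-0.08],0,-0.6],[[0,0,-0.13],0,-0.6],[[0,0,-0.17],0,-0.6]]}}

```text
time: 24.25
tool_pos: [0.5207, 0.0254, 0.1941]
ee_rot: [3.139, -0.0, 1.456]
wrist_force: [0.6, 0.1, 0.6]
width: 0.0749
finger_force: 0.0
```

```bash
python3 -c "
from h import *
go(.507,.453,.16,0)
go(.507,.453,.16,20)"
```

```text
t 24.25 pos [0.5207 0.0254 0.1941] yaw 83.4 width 0.0749 | shift 0.4232 -0.0627 0.0341 turn 8.34
t 24.25 pos [0.5207 0.0254 0.1941] yaw 83.4 width 0.0749 | shift 0.4232 -0.0627 0.0341 turn 6.34
```

>>> {"fn": "carry_out", "kwargs": {"steps": [[[0.02,-0.003,0],0.8,-1],[[0.07,-0.01,0],1.7,-1],[[0.12,-0.018,0],2.6,-1],[[0.17,-0.025,0],3.5,-1],[[0.22,-0.033,0],4.4,-1],[[0.27,-0.04,0],5.3,-1],[[0.32,-0.047,0],6.2,-1],[[0.37,-0.055,0],7.1,-1],[[0.41,-0.061,0],7.9,-1],[[0.4232,-0.0627,0],8.34,-1]]}}

```text
time: 25.5
tool_pos: [0.5057, 0.4556, 0.1906]
ee_rot: [3.141, 0.001, 0.0]
wrist_force: [-0.2, 0.0, 0.8]
width: 0.0939
finger_force: 0.0
```

>>> {"fn": "carry_out", "kwargs": {"steps": [[[0,0,0],0,-1],[[0,0,0.03],0,-1],[[0,0,0.03],0,-1]]}}

```text
time: 25.88
tool_pos: [0.5055, 0.4511, 0.1585]
ee_rot: [3.137, 0.005, 0.0]
wrist_force: [-0.0, -0.2, -0.2]
width: 0.0942
finger_force: 0.0
```

```bash
python3 - <<'E'
from h import *
from bench import robot
go(.5075,.4525,.018,0)
s=robot.snapshot("scene");cv2.imwrite("pics/s7.png",cv2.resize(s["image"][180:390,230:580,::-1],(800,480)))
P=cloud(s);D=np.linalg.norm(P[...,:2]-(.5075,.4525),axis=-1)
q=P[(D<.045)&(P[...,2]>.01)&(P[...,2]<.055)][:,:2];print(len(q),circ(q,.027,(.5075,.4525)))
E
```

```text
t 25.875 pos [0.5055 0.4511 0.1585] yaw 0.0 width 0.0942 | shift 0.002 -0.0014 0.1405 turn 0.0
394 [0.5098165  0.45596347]
```

View pics/s7.png

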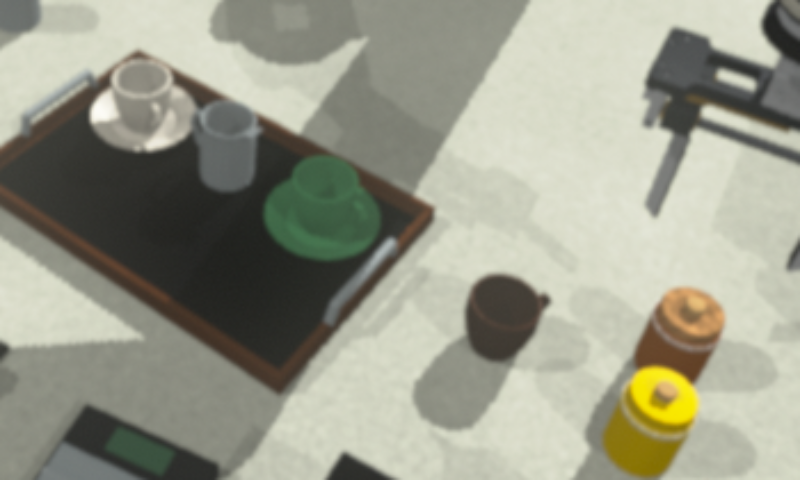

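The jug stands upright between the cups (228,145). The brown jar (685,335) is directly under the open gripper, with the yellow decoy behind it and clear of the fingers. Grip the jar.

>>> {"fn": "carry_out", "kwargs": {"steps": [[[0.003,-0.003,0.04],0,-1],[[0.003,-0.003,0.08],0,-1],[[0.003,-0.003,0.115],0,-1],[[0.003,-0.003,0.133],0,-1],[[0.003,-0.003,0.14],0,-1],[[0.003,-0.003,0.14],0,-1],[[0.003,-0.003,0.14],0,0],[[0.003,-0.003,0.14],0,1],[[0.003,-0.003,0.14],0,1],[[0.003,-0.003,0.14],0,1]]}}

```text
time: 27.18
tool_pos: [0.5096, 0.4561, 0.0218]
ee_rot: [-3.142, -0.0, 0.0]
wrist_force: [-0.6, -0.1, 0.2]
width: 0.0572
finger_force: 0.0
```

>>> {"fn": "carry_out", "kwargs": {"steps": [[[0,0,0],0,1],[[0,0,0],0,1]]}}

```text
time: 27.42
tool_pos: [0.5096, 0.4561, 0.0218]
ee_rot: [-3.141, -0.0, 0.0]
wrist_force: [-0.3, -0.4, 1.7]
width: 0.0535
finger_force: 30.0
```

>>> {"fn": "carry_out", "kwargs": {"steps": [[[0,0,-0.01],0,1],[[0,0,-0.04],0,1],[[0,0,-0.08],0,1],[[0,0,-0.13],0,1],[[0,0,-0.17],0,1],[[0,0,-0.17],0,1],[[0,0,-0.17],0,1]]}}

```text
time: 28.3
tool_pos: [0.5089, 0.4555, 0.1893]
ee_rot: [3.139, 0.003, 0.0]
wrist_force: [-0.3, 0.4, -2.2]
width: 0.0536
finger_force: 30.0
```

```bash
python3 -c "
from h import *
import math
a=math.radians(-6.6);X=.043
x,y=.566+X*math.cos(a),.0197+X*math.sin(a);print(x,y)
go(x,y,.18,-6.6)"
```

```text
0.608715028920817 0.014757702528806736
t 28.3 pos [0.5089 0.4555 0.1893] yaw 0.0 width 0.0536 | shift 0.0997 0.4407 0.0093 turn 0.66
```

>>> {"fn": "carry_out", "kwargs": {"steps": [[[0.005,0.02,0],0.1,1],[[0.016,0.07,0],0.2,1],[[0.028,0.125,0],0.3,1],[[0.04,0.18,0],0.4,1],[[0.053,0.235,0],0.5,1],[[0.066,0.29,0],0.66,1],[[0.078,0.345,0],0.66,1],[[0.09,0.4,0],0.66,1],[[0.098,0.432,0],0.66,1],[[0.0997,0.4407,0],0.66,1]]}}

```text
time: 29.55
tool_pos: [0.6082, 0.0121, 0.1893]
ee_rot: [3.141, 0.004, -0.12]
wrist_force: [-0.6, 0.2, -2.3]
width: 0.0536
finger_force: 30.0
```

>>> {"fn": "carry_out", "kwargs": {"steps": [[[0,0,0],0,1],[[0,0,0.03],0,1],[[0,0,0.06],0,1],[[0,0,0.06],0,1],[[0,0,0.06],0,1]]}}

```text
time: 30.18
tool_pos: [0.6097, 0.0164, 0.1328]
ee_rot: [-3.141, -0.001, -0.113]
wrist_force: [0.5, 0.1, -1.4]
width: 0.0537
finger_force: 30.0
```

```bash
python3 -c "
from h import *
go(.6087,.0148,.033,-6.6)"
```

```text
t 30.175 pos [0.6097 0.0164 0.1328] yaw -6.5 width 0.0537 | shift -0.0008 0.0017 0.0998 turn 0.01
```

>>> {"fn": "carry_out", "kwargs": {"steps": [[[0,0.001,0.03],0,1],[[0,0.001,0.06],0,1],[[0,0.001,0.08],0,1],[[0,0.001,0.093],0,1],[[0,0.001,0.098],0,1],[[0,0.001,0.1],0,1],[[0,0.001,0.1],0,1],[[0,0.001,0.1],0,1]]}}

```text
time: 31.18
tool_pos: [0.6098, 0.0143, 0.0325]
ee_rot: [3.142, -0.001, -0.115]
wrist_force: [-0.6, 0.2, -1.9]
width: 0.0534
finger_force: 30.0
```

>>> {"fn": "carry_out", "kwargs": {"steps": [[[0,0,0.001],0,1],[[0,0,0.002],0,1],[[0,0,0.0025],0,1],[[0,0,0.003],0,1],[[0,0,0.003],0,1]]}}

```text
time: 31.8
tool_pos: [0.6094, 0.0143, 0.0297]
ee_rot: [3.141, -0.001, -0.115]
wrist_force: [-3.4, -0.3, 6.1]
width: 0.0533
finger_force: 30.0
```

Jar in contact, so release and retreat upward.

>>> {"fn": "carry_out", "kwargs": {"steps": [[[0,0,0],0,-0.2],[[0,0,0],0,-0.4],[[0,0,0],0,-0.6],[[0,0,0],0,-0.6],[[0,0,0],0,-0.6],[[0,0,-0.03],0,-0.6],[[0,0,-0.08],0,-0.6],[[0,0,-0.14],0,-0.6],[[0,0,-0.2],0,-0.6]]}}

```text
time: 32.92
tool_pos: [0.609, 0.0144, 0.2304]
ee_rot: [3.142, 0.0, -0.115]
wrist_force: [1.0, 0.1, 0.2]
width: 0.0753
finger_force: 0.0
```

>>> {"fn": "carry_out", "kwargs": {"steps": [[[-0.03,0.03,-0.02],0,-1],[[-0.06,0.08,-0.02],0,-1],[[-0.09,0.14,-0.02],0,-1],[[-0.12,0.2,-0.02],0,-1],[[-0.15,0.26,-0.02],0,-1],[[-0.18,0.32,-0.02],0,-1],[[-0.2,0.38,-0.02],0,-1],[[-0.2,0.4,-0.02],0,-1],[[-0.2,0.4,-0.02],0,-1]]}}

```text
time: 34.05
tool_pos: [0.3634, -0.362, 0.2481]
ee_rot: [-3.141, 0.001, -0.119]
wrist_force: [0.3, 0.5, -0.3]
width: 0.0942
finger_force: 0.0
```

```bash
python3 - <<'E'
from h import *
from bench import robot
t=robot.snapshot("top");s=robot.snapshot("scene")
cv2.imwrite("pics/f.png",np.hstack([cv2.resize(t["image"][150:300,215:415,::-1],(400,300)),cv2.resize(s["image"][170:350,210:450,::-1],(400,300))]))
P=cloud(t)
for n,c,h,r in (("green_cup",(.533,.136),.064,.0285),("cream_cup",(.507,-.085),.064,.0285),("jug",(.52,.025),.072,.0235),("jar",(.609,.0145),.045,0)):
    D=np.linalg.norm(P[...,:2]-c,axis=-1);q=P[(D<.045)&(P[...,2]>h)];print(n,len(q),circ(q[:,:2],r,c) if r else q.mean(0)[:2],np.percentile(q[:,2],95))
for n,c in dict(green=(.533,.1365),cream=(.507,-.085)).items():
    D=np.linalg.norm(P[...,:2]-c,axis=-1)
    q=P[(D<.06)&(D>.045)&(P[...,2]>.018)&(P[...,2]<.03)][:,:2];print(n,circ(q,.053,c))
E
```

```text
green_cup 163 [0.53224667 0.13600323] 0.07439762922205463
cream_cup 156 [ 0.50729606 -0.0845451 ] 0.0741875161525244
jug 172 [0.52063444 0.02602303] 0.08335371314537734
jar 530 [0.6038584  0.01382228] 0.09047151696583126
green [0.53280856 0.13692032]
cream [ 0.50728125 -0.08448029]
```

View pics/f.png

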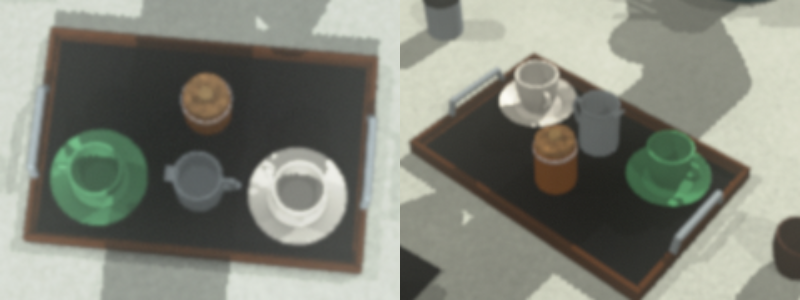

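The final view shows both cups centred on their saucers, the jug midway between them and the jar behind it with a clear gap. Everything is upright. Hand in.

```bash
python3 -c "
from bench import robot
print(robot.close_job())"
```

```text
the job is handed in; nothing more can be done
None
```

The tray is laid and the job is handed in at about 34 s of the 106 s. By the last camera check both cups stand within about 1 mm of their saucers' centres, the jug is midway between them, the jar is about 85–90 mm behind it without touching, and the spare cup and shaker were left alone. The hand-in returned no verdict.

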